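Load the valve balls into the carry tray and lift it ready to hand over

TASK

Tip the four steel valve balls out of the blue cup into the yellow carry tray, then stand the empty cup upright on the bench and let go of it. Then take the tray by its black handle, lift it about 10 cm clear of the bench and finish still holding it there by the handle, level and still with all four balls in it, ready for a workmate to take. Do not drag the tray about while filling it, and leave the other things on the bench where they stand.

Things in the scene. Friction and masses are not known exactly. Their poses are not given: they have to be found in the camera images.
- cup: Blue steel cup with a bright rim, open on top, upright on the bench, the four balls in it; round, no handle. A cone 85 mm high: outer diameter 52 mm at the foot, 64 mm at 42 mm height, 76 mm at the rim; wall 3 mm, floor 4 mm; about 0.18 kg. Origin at the centre of its underside, z along its axis to the mouth. The balls roll out readily once its axis is about 105 degrees from upright.
- cup_rim (a point): Centre of the cup's mouth, in the rim's plane, 85 mm from the underside; z out of the mouth. One way to tip it: grip the cup's middle with the tool leaning 35 to 45 degrees to one side from straight down; over the tray, swing the tool to lean 60 to 70 degrees to the other side: the mouth then points sideways and about 15 degrees down, below the gripper.
- ball1: Steel valve ball, diameter 20 mm, 33 g, one of four alike, in the cup at the start (three on its floor, one on top). Poured from 10 cm up they hardly bounce, land just beyond the rim and roll on, up to 200 mm if no wall stops them. Origin at its centre.
- ball2: Steel valve ball like ball1. Origin at its centre.
- ball3: Steel valve ball like ball1. Origin at its centre.
- ball4: Steel valve ball like ball1. Origin at its centre.
- carry_tray: Yellow carry tray, loose, empty: open box 280 mm long (x), 180 mm wide (y), walls 55 mm high, 5 mm thick, floor 5 mm; 0.3 to 0.5 kg. A black handle bar runs above its middle along x, on a yellow plate at each end (60 mm wide, 8 mm thick, 127 mm high); each side of the bar is open from above over 75 mm. Its x lies within 20 degrees of world y. Origin at the centre of its underside, z up.
- tray_handle (a point): Middle of the black handle bar, 115 mm above the tray's underside, straight above its middle. The bar is 264 mm long (tray x), 20 mm wide (y) and 24 mm high (103 to 127 mm above the underside), with flat sides to pinch. Gripped firmly (about 50 N) at its middle the tray hangs level, even with the balls at one end.
- relief_valve: Bystander: bronze relief valve standing on its hexagonal inlet, 178 mm tall, up to 52 mm across with an outlet stub at one side. Origin under its centre.
- seal_can: Bystander: white tin with a paper label, diameter 72 mm, 125 mm tall. Origin under its centre.
- grease_jar: Bystander: amber jar with a red cap, diameter 68 mm, 85 mm tall. Origin under its centre.
- tape_roll: Bystander: red roll of thread tape lying flat, diameter 62 mm, 16 mm high. Origin under its centre.
- wrench: Bystander: steel wrench lying flat, 200 mm long along its x axis, 8 mm high. Origin under its middle.
- gauge: Bystander: black pressure gauge lying on its back, diameter 72 mm, 30 mm high, with a steel stem reaching 72 mm from its centre along its x axis. Origin under the centre of its case.
Not all that is in view belongs to the job. There is more than one size of the cup; the job needs the largest.

How it is judged:
On the way, in this order (a step that is already met when the one before it is completed fails the run):
1. the cup, lifted off the bench and held over the tray, is tipped (angle between cup's own z axis and vertical above 0.9 rad and height (world z) of cup_rim above 0.06 m and contact force between the fingers and cup above 0.3 N and x of cup_rim in the frame of carry_tray between -0.16 and 0.16 m and y of cup_rim in the frame of carry_tray between -0.13 and 0.13 m), for 0.05 s.
2. all four balls lie in the tray, out of the cup, with the tray still on the bench (x of ball1 in the frame of carry_tray between -0.137 and 0.137 m and y of ball1 in the frame of carry_tray between -0.087 and 0.087 m and z of ball1 in the frame of carry_tray between 0 and 0.05 m and x of ball2 in the frame of carry_tray between -0.137 and 0.137 m and y of ball2 in the frame of carry_tray between -0.087 and 0.087 m and z of ball2 in the frame of carry_tray between 0 and 0.05 m and x of ball3 in the frame of carry_tray between -0.137 and 0.137 m and y of ball3 in the frame of carry_tray between -0.087 and 0.087 m and z of ball3 in the frame of carry_tray between 0 and 0.05 m and x of ball4 in the frame of carry_tray between -0.137 and 0.137 m and y of ball4 in the frame of carry_tray between -0.087 and 0.087 m and z of ball4 in the frame of carry_tray between 0 and 0.05 m and contact force between cup and ball1 below 0.02 N and contact force between cup and ball2 below 0.02 N and contact force between cup and ball3 below 0.02 N and contact force between cup and ball4 below 0.02 N and height (world z) of carry_tray below 0.01 m), for 0.2 s.
3. the empty cup stands upright on the bench and is let go, with the tray still on the bench (angle between cup's own z axis and vertical below 0.08 rad and height (world z) of cup between -0.006 and 0.006 m and contact force between cup and carry_tray below 0.05 N and contact force between each of the arm, the fingers and cup below 0.05 N and linear speed of cup below 0.02 m/s and height (world z) of carry_tray below 0.01 m), for 0.2 s.
At the end, for the whole second after the job is handed in: Fingers hold the tray by its handle (within 70 mm of the bar's middle), underside 80 to 200 mm above the bench, level within 0.10 rad, still (15 mm/s, 0.08 rad/s), all four balls inside its walls; the cup stands let go on the bench, upright within 0.08 rad, clear of the tray (x of ball1 in the frame of carry_tray between -0.137 and 0.137 m and y of ball1 in the frame of carry_tray between -0.087 and 0.087 m and z of ball1 in the frame of carry_tray between 0 and 0.05 m and x of ball2 in the frame of carry_tray between -0.137 and 0.137 m and y of ball2 in the frame of carry_tray between -0.087 and 0.087 m and z of ball2 in the frame of carry_tray between 0 and 0.05 m and x of ball3 in the frame of carry_tray between -0.137 and 0.137 m and y of ball3 in the frame of carry_tray between -0.087 and 0.087 m and z of ball3 in the frame of carry_tray between 0 and 0.05 m and x of ball4 in the frame of carry_tray between -0.137 and 0.137 m and y of ball4 in the frame of carry_tray between -0.087 and 0.087 m and z of ball4 in the frame of carry_tray between 0 and 0.05 m and angle between cup's own z axis and vertical below 0.08 rad and height (world z) of cup between -0.006 and 0.006 m and contact force between cup and carry_tray below 0.05 N and contact force between the fingers and cup below 0.05 N and height (world z) of carry_tray between 0.08 and 0.2 m and angle between carry_tray's own z axis and vertical below 0.1 rad and linear speed of carry_tray below 0.015 m/s and angular speed of carry_tray below 0.08 rad/s and contact force between the fingers and carry_tray above 2 N and distance between the grasp point and tray_handle below 0.07 m and contact force between carry_tray and relief_valve below 0.05 N and contact force between carry_tray and seal_can below 0.05 N and contact force between carry_tray and grease_jar below 0.05 N); the arm keeps its last pose, push and grip.
It fails at once if a bystander (relief valve, tin, jar, tape roll, wrench or gauge) is moved by more than 30 mm (distance of any of relief_valve, seal_can, grease_jar, tape_roll, wrench, gauge from where it was at the start of the episode above 0.03 m).
It fails at once if the tray is dragged: shifted sideways by more than 40 mm while it is still down on the bench (distance of carry_tray from where it was at the start of the episode above 0.04 m and height (world z) of carry_tray below 0.01 m).
It fails at once if the tray is tilted by more than 0.35 rad (angle between carry_tray's own z axis and vertical above 0.35 rad).
It also fails if it takes over 72 s, if anything falls off the work surface, if the arm or the gripper's body presses on something with over 40 N, if the wrist force passes 120 N, or if a joint passes its speed limit or range.

ROBOT

A 6-joint arm with a two-finger parallel gripper is mounted at the origin on the work surface. World frame = base frame: x ahead of the robot, y to its left, z up, the work surface at z = 0. Lengths are in m, angles in rad, forces in N, time in s.
With the tool pointing down it reaches from about 0.375 to 0.975 m from the base axis. Payload 3.8 kg.
Tool frame: the origin (TCP) lies at the very end of the fingers, on their centre line; the grasp point (between the pads) lies 19 mm behind it; z points along the fingers, y is the line along which they close (so a half turn about z gives the same grasp; the last joint's range is limited). The gripper opens to 85 mm and grips with 20 to 120 N. Pads are 22 mm wide; open, the fingers measure 114 mm over their backs; the gripper's body (76 mm by 85 mm) begins 54 mm behind the grasp point. The pads swing forward as they close: fully open they stand 13 mm farther back than shut.
Start: joints at [1.19, 0.264, 1.604, -0, 1.274, -0.037], TCP at [0.228, 0.635, 0.231] pointing down, gripper open.
Joint ranges: [-2.63, 2.63], [-0.94, 2.18], [0.31, 2.57], [-1.31, 4.45], [0, 2.66], [-2.55, 2.55]. Speed limits (rad/s): [2.57, 2.57, 3.14, 3.14, 3.14, 3.14].

INTERFACE

Orientations are given as a rotation vector (axis times angle).
In Python, from workcell import bot gives the robot as it stands.
- The arm moves only by the shell command python3 -m creep 'ROWS' [FORCE]. ROWS is JSON, a list of rows, each a list of 5 numbers: the shift along the tool's x, y, z in units of 0.05 m (1.0 is 0.05 m), then the turn about the tool's z in units of 0.1 rad (1.0 is 0.1 rad), then the opening, from 0 (shut) to 1 (fully open). In form: [[tx, ty, tz, spin, hand], ...]. A call has 1 to 20 rows; each row shifts and turns the commanded pose from where the row before left it, along the tool's axes as they then stand; what a row does not reach is not made up. A row lasts 1/8 s, in which the tool goes at most 62.5 mm and 10.7 degrees, less where a joint would pass 70% of its speed; a pose out of reach is approached as far as the arm can. A call with a number of a shift or a turn outside -1 to 1 is refused whole. A call with a gripper value outside its range is refused whole. The fingers move at their own pace and stop on an object; FORCE is the grip in N (left out, the last holds). Time passes only in rows, so rows that do not move let the fingers close. It gives the time, the measured TCP pose, the force, the opening and the grip force at its end, in the units of the state.
- bot.read_state(): the state, without advancing time (a new reading comes with each control period).
- bot.read_camera(name): name is "scene" or "top" or "wrist"; returns a dict with "pixels" (400x640x3 uint8, red, green, blue), "vfov" (degrees; the focal length in pixels is half the picture's height over the tangent of half this angle, whatever the lens; pixels are square), "cx", "cy" (the principal point, pixels), "dist_coeffs" ([k1, k2, p1, p2, k3] as OpenCV has them; the pictures are not rectified), "world_to_cam" (4x4, takes a point from world to camera coordinates). Camera axes: x right, y down, z forward; pixel columns grow to the right and rows downward; lengths in m; the calibration is good to about 2 mm. A picture is of the moment at which its call begins. There is no depth.
- bot.finish_job(): hands the job in; it is judged then, once.
Trained networks look in a picture, given as the dict that the camera call returned (one of the last four; its "shot" number tells which), for a name from the list of things; names that differ only in an ending like _2 or _b are one class to them, and where a whole thing is asked for, a point or a joint stands for the part that bears it (a point fixed in the world has none). Each returns a list of dicts, best first, with "score" (0 to 1); they miss things now and then, are a little off and sometimes report something else, mostly with a low value. They report only what shows in the picture. A call takes as long as a camera call. They do not tell look-alikes from the thing itself.
- bot.look_for(target, picture): "bbox" ([left, top, right, bottom] in pixels, round what is visible of it).
- bot.regions_of(target, picture): "mask" (400x640 bool, what is visible of it) and "bbox" ([left, top, right, bottom] in pixels, round what is visible of it).
The state is a dict: "time": time; "q": joint angles; "joint_vel": joint speeds; "joint_torque": joint torques, N m; "tool_pos": TCP position; "tcp_rot": TCP orientation; "wrist_force": force on the tool from outside, world axes, zero at the start; "torque": the same for the moment, N m; "width": opening from 0.0 (shut) to 1.0 (fully open); "grip_force": force on a finger pad.
Only numpy, scipy, OpenCV 4.12 (cv2) and the standard library are available. Lean on these libraries where they do the work, as an engineer would, in place of code of your own. Each camera call takes 0.05 s, during which the arm holds its last target. There are 200 camera calls.

## Working session

There is one attempt and no reset: what is moved stays moved. The work goes in short steps, Python scripts to look and compute and a shell command to move; the robot and the scene stay as the last step left them, time stands still between calls to the robot, and variables do not carry over. Pictures are saved under pics/ and viewed, at most 13 in all, crops included, and the job is handed in when it is done.

```bash
ls; mkdir -p pics; cat > h.py <<'E'
import numpy as np, cv2
from workcell import bot
from scipy.spatial.transform import Rotation as R
def K(c):
    f=200/np.tan(np.radians(c["vfov"])/2); return np.array([[f,0,c["cx"]],[0,f,c["cy"]],[0,0,1.]])
def ray(c,uv):
    p=cv2.undistortPoints(np.array(uv,float).reshape(-1,1,2),K(c),np.array(c["dist_coeffs"],float)).reshape(-1,2)
    T=np.linalg.inv(np.array(c["world_to_cam"])); d=np.c_[p,np.ones(len(p))]@T[:3,:3].T
    return T[:3,3],d
def onz(c,uv,z):
    o,d=ray(c,uv); return o+d*((z-o[2])/d[:,2])[:,None]
def proj(c,P):
    T=np.array(c["world_to_cam"]); r,_=cv2.Rodrigues(T[:3,:3])
    return cv2.projectPoints(np.array(P,float).reshape(-1,3),r,T[:3,3],K(c),np.array(c["dist_coeffs"],float))[0].reshape(-1,2)
def save(c,n): cv2.imwrite("pics/"+n,cv2.cvtColor(c["pixels"],cv2.COLOR_RGB2BGR))
E
python3 - <<'E'
from h import *
print(bot.read_state())
for n in("top","scene"):
    c=bot.read_camera(n); save(c,n+"0.png"); print(n,np.linalg.inv(np.array(c["world_to_cam"]))[:3,3].round(3))
    for t in("cup","carry_tray","tray_handle","relief_valve","seal_can","grease_jar","tape_roll","wrench","gauge"):
        print(t,[(np.round(d["bbox"]).astype(int).tolist(),round(d["score"],2)) for d in bot.look_for(t,c)])
E
```

```text
pics
{'time': 0.0, 'q': array([ 1.19012665e+00,  2.64782724e-01,  1.60541733e+00, -1.18525680e-05,
        1.27371103e+00, -3.68943458e-02]), 'joint_vel': array([ 6.04411146e-04,  1.17029102e-03,  7.90362657e-06,  1.36836086e-05,
       -9.81637226e-04, -2.72033463e-04]), 'joint_torque': array([ 1.60748750e-04, -5.15082049e+01, -3.67322695e+01, -8.43474163e-05,
        1.26980210e-02, -1.34256659e-06]), 'tool_pos': array([0.22722473, 0.63480025, 0.22991872]), 'tcp_rot': array([-0.53725984, -3.09483345,  0.00356586]), 'wrist_force': array([-0.58784264,  0.16133097, -0.13258784]), 'torque': array([0.00611697, 0.01180868, 0.00716717]), 'grip_force': 0.0, 'width': 1.0006885064296218}
top [ 4.370e-01 -1.000e-03  1.512e+00]
cup [([390, 224, 416, 252], 0.8), ([405, 268, 426, 288], 0.68), ([433, 225, 452, 241], 0.65)]
carry_tray [([211, 218, 310, 282], 0.74), ([154, 193, 183, 215], 0.32)]
tray_handle [([212, 217, 312, 279], 0.82), ([347, 138, 407, 158], 0.56)]
relief_valve [([153, 193, 184, 215], 0.65)]
seal_can [([181, 166, 214, 192], 0.96), ([251, 135, 271, 169], 0.43)]
grease_jar [([467, 200, 493, 222], 0.63)]
tape_roll [([319, 142, 338, 159], 0.48)]
wrench [([390, 229, 420, 250], 0.66), ([347, 138, 406, 158], 0.55)]
gauge [([252, 136, 272, 166], 0.84)]
scene [1.27  0.113 1.213]
cup [([246, 133, 258, 151], 0.87), ([208, 162, 224, 185], 0.66), ([242, 155, 266, 189], 0.61)]
carry_tray [([343, 150, 445, 222], 0.77)]
tray_handle [([345, 152, 445, 219], 0.66)]
relief_valve [([478, 207, 511, 251], 0.6)]
seal_can [([443, 229, 478, 276], 0.87)]
grease_jar [([158, 168, 186, 202], 0.78)]
tape_roll [([299, 262, 323, 287], 0.58)]
wrench [([225, 254, 287, 282], 0.72)]
gauge [([373, 268, 398, 295], 0.92), ([241, 156, 266, 187], 0.42)]
```

View pics/top0.png

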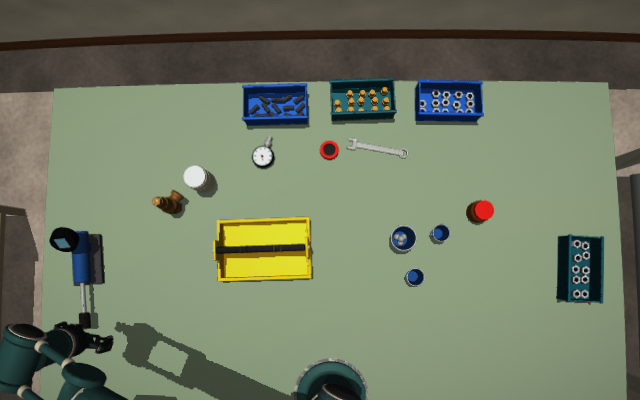

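View pics/scene0.png

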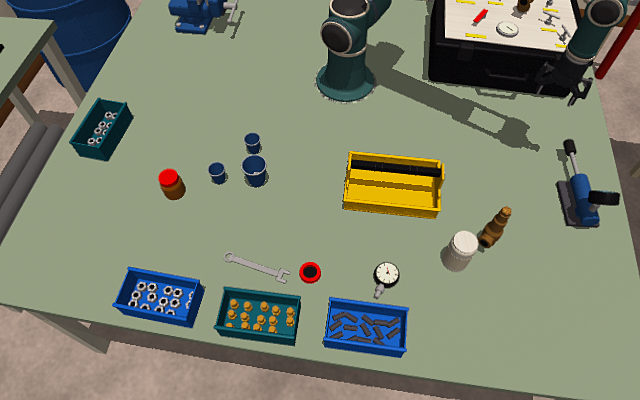

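The top view shows three blue cups, at (402,238), (440,233) and (414,277). The one at (402,238) is visibly the largest and holds the balls. The tray is at (264,248), the valve at (168,202) and the can at (198,179). I'll confirm the cup in a crop and measure.

```bash
python3 - <<'E'
from h import *
c=bot.read_camera("top"); s=bot.read_camera("scene")
im=cv2.cvtColor(c["pixels"],cv2.COLOR_RGB2BGR); cv2.imwrite("pics/crop1.png",cv2.resize(im[190:320,190:470],None,fx=2.8,fy=2.8,interpolation=cv2.INTER_CUBIC))
def edge(bb): return onz(c,bb,.085)
for cen,nm in(((402,238),"big"),((440,233),"s1"),((414.5,277),"s2")):
    print(nm,onz(c,[cen],.07).round(4))
hsv=cv2.cvtColor(c["pixels"],cv2.COLOR_RGB2HSV)
y=((hsv[...,0]>20)&(hsv[...,0]<35)&(hsv[...,1]>120)&(hsv[...,2]>60)).astype(np.uint8); y[:,:205]=0;y[:,320:]=0;y[:210]=0;y[290:]=0
b=((c["pixels"].max(2)<60)).astype(np.uint8); b[:,:222]=0;b[:,305:]=0;b[:238]=0;b[256:]=0
r=cv2.minAreaRect(np.argwhere(b)[:,::-1].astype(np.float32)); print("bar px",r); print("bar w",onz(c,cv2.boxPoints(r),.127).round(4))
ys=cv2.minAreaRect(np.argwhere(y)[:,::-1].astype(np.float32)); print(ys,onz(c,cv2.boxPoints(ys),.055).round(4).tolist())
for nm in("cup","carry_tray"):
  for cam,cc in(("top",c),("scene",s)):
    for d in bot.regions_of(nm,cc): 
        m=d["mask"]; (cx,cy),rr=cv2.minEnclosingCircle(np.argwhere(m)[:,::-1].astype(np.float32)); z=.07 if nm=="cup" else .03
        print(nm,cam,round(d["score"],2),np.round(d["bbox"],1).tolist(),(round(cx,1),round(cy,1),round(rr,1)),onz(cc,[(cx,cy)],z).round(4)[0])
for t,u in dict(relief=(170,200),can=(196,177),jar=(483,211),tape=(329,150),wr=(377,148),gauge=(262,156)).items(): print(t,onz(c,[u],dict(relief=.12,can=.125,jar=.085,).get(t,.02)).round(3)[0])
E
```

```text
big [[ 0.4845 -0.2178  0.07  ]]
s1 [[ 0.4986 -0.3338  0.07  ]]
s2 [[ 0.367  -0.2531  0.07  ]]
bar px ((262.99603271484375, 248.77687072753906), (7.016737937927246, 82.1297607421875), 88.97696685791016)
bar w [[0.4625 0.3164 0.127 ]
 [0.4657 0.0757 0.127 ]
 [0.4454 0.0754 0.127 ]
 [0.442  0.3158 0.127 ]]
((261.634765625, 248.90911865234375), (62.10102462768555, 97.90734100341797), 88.02507019042969) [[0.5456, 0.3662, 0.055], [0.554, 0.0625, 0.055], [0.3648, 0.0567, 0.055], [0.3549, 0.3567, 0.055]]
cup top 0.74 [404.0, 269.2, 427.3, 284.4] (415.5, 276.5, 8.9) [ 0.3685 -0.2561  0.07  ]
cup top 0.68 [390.4, 224.2, 418.2, 251.4] (403.3, 237.3, 13.2) [ 0.4866 -0.2218  0.07  ]
cup top 0.68 [432.1, 226.6, 449.2, 242.0] (440.5, 232.0, 7.8) [ 0.5016 -0.3355  0.07  ]
cup top 0.5 [320.8, 143.6, 339.3, 157.7] (328.0, 150.0, 9.2) [0.7574 0.004  0.07  ]
cup scene 0.67 [240.8, 154.9, 267.3, 188.5] (253.1, 170.7, 16.8) [ 0.5002 -0.2181  0.07  ]
cup scene 0.49 [243.0, 134.3, 257.7, 153.3] (252.8, 142.6, 10.9) [ 0.3934 -0.2448  0.07  ]
carry_tray top 0.76 [211.1, 217.2, 311.7, 280.8] (263.5, 248.0, 54.2) [0.4575 0.2074 0.03  ]
carry_tray scene 0.93 [344.8, 152.9, 444.0, 217.9] (392.9, 184.7, 54.2) [0.4585 0.2102 0.03  ]
relief [0.6   0.478 0.12 ]
can [0.668 0.398 0.125]
jar [ 0.563 -0.463  0.085]
tape [0.769 0.001 0.02 ]
wr [ 0.774 -0.152  0.02 ]
gauge [0.751 0.216 0.02 ]
```

View pics/crop1.png

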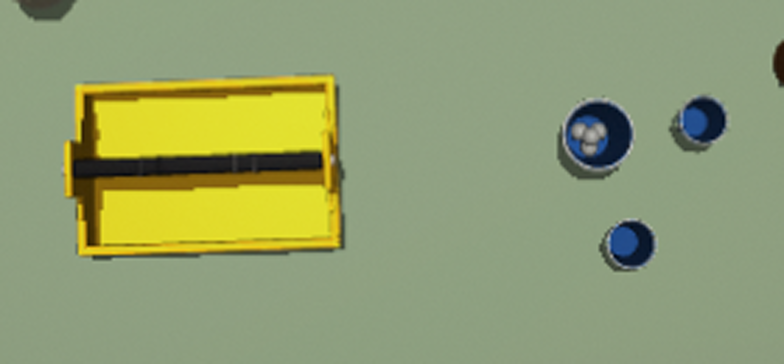

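```bash
python3 -m creep '[[0,0,-1,0,1],[0,0,-1,0,1],[0,0,-1,0,1],[0,0,-1,0,1],[0,0,-1,0,1],[0,0,-1,0,1],[0,0,-1,0,1],[0,0,-1,0,1],[0,0,-1,0,1],[0,0,-1,0,1]]'; python3 -c "
from h import *
s=bot.read_state();print(s['q'].round(3),s['tool_pos'].round(3));print(R.from_rotvec(s['tcp_rot']).as_matrix().round(3))"
```

```text
time: 2.55
tool_pos: [0.2268, 0.6336, 0.7296]
tcp_rot: [0.537, 3.095, 0.005]
wrist_force: [0.7, 0.7, 1.0]
width: 0.997
grip_force: 0.0
[ 1.19   0.512  0.322  0.     2.304 -0.037] [0.227 0.634 0.73 ]
[[-0.941  0.337  0.001]
 [ 0.337  0.941  0.003]
 [-0.     0.003 -1.   ]]
```

The crop confirms it: only the large cup, at crop (597,135), has a bright rim with balls inside. The interface has no tilt axis, so I'll check how the arm behaves at its reach limit.

```bash
python3 -m creep '[[0,0,-1,0,1],[0,0,-1,0,1],[0,0,-1,0,1],[0,0,-1,0,1]]'; cat > st.py <<'E'
from h import *
s=bot.read_state();print(round(s['time'],2),s['q'].round(3),s['tool_pos'].round(4),'w',round(s['width'],3),'gf',round(s['grip_force'],1));print(R.from_rotvec(s['tcp_rot']).as_matrix().round(3).tolist(),'F',s['wrist_force'].round(1))
E
python3 st.py;  python3 -m creep '[[0,1,0,0,1],[0,1,0,0,1],[0,1,0,0,1],[0,1,0,0,1]]' >/dev/null; python3 st.py
```

```text
time: 3.05
tool_pos: [0.1971, 0.5509, 0.8148]
tcp_rot: [0.534, 3.078, 0.134]
wrist_force: [-0.1, -0.6, -0.2]
width: 1.0
grip_force: 0.0
3.05 [ 1.183  0.383  0.311  0.005  2.361 -0.041] [0.1971 0.5509 0.8148] w 1.0 gf 0.0
[[-0.942, 0.336, 0.03], [0.337, 0.938, 0.082], [-0.0, 0.087, -0.996]] F [-0.1 -0.6 -0.2]
3.55 [ 1.19   0.509  0.313  0.007  2.163 -0.033] [0.2426 0.6776 0.7398] w 1.002 gf 0.0
[[-0.941, 0.333, 0.052], [0.337, 0.93, 0.146], [-0.0, 0.156, -0.988]] F [ 0.6 -0.6  0.5]
```

The cup tipping works like this. At the reach limit the orientation gives way and the lean builds up. If the tool leans far over, a spin about its own axis will tip the cup. I'll aim the lean at azimuth of about 58° and ratchet.

```bash
python3 -m creep '[[-1,0,0,1,1],[-1,0,0,1,1],[-1,0,0,0,1],[0,1,0,0,1],[0,1,0,0,1],[0,1,0,0,1],[0,1,0,0,1]]' >/dev/null; python3 st.py;  python3 -m creep '[[0,1,0,0,1],[0,1,0,0,1],[0,1,0,0,1],[0,1,0,0,1],[0,1,0,0,1],[0,1,0,0,1]]' >/dev/null; python3 st.py
```

```text
4.42 [ 0.973  0.607  0.313  0.048  1.972 -0.028] [0.4332 0.7078 0.6777] w 1.002 gf 0.0
[[-0.857, 0.506, 0.102], [0.515, 0.826, 0.228], [0.031, 0.248, -0.968]] F [-0.1 -0.5  0.2]
5.17 [ 0.979  0.698  0.313  0.051  1.697 -0.027] [0.498  0.8165 0.628 ] w 1.004 gf 0.0
[[-0.857, 0.479, 0.192], [0.515, 0.771, 0.376], [0.032, 0.421, -0.907]] F [ 0.5  0.8 -0.3]
```

```bash
python3 -m creep '[[0,1,0,0,1],[0,1,0,0,1],[0,1,0,0,1],[0,1,0,0,1],[0,1,0,0,1],[0,1,0,0,1],[0,1,0,0,1],[0,1,0,0,1],[0,1,0,0,1],[0,1,0,0,1],[0,1,0,0,1],[0,1,0,0,1]]' >/dev/null; python3 st.py
cat > fk.py <<'E'
from h import *
from scipy.optimize import least_squares
D=[([1.190127,.264783,1.605417,0,1.273711,-.036894],[.22722,.6348,.22992]),([1.19,.512,.322,0,2.304,-.037],[.2268,.6336,.7296]),([1.183,.383,.311,.005,2.361,-.041],[.1971,.5509,.8148]),([1.19,.509,.313,.007,2.163,-.033],[.2426,.6776,.7398]),([.973,.607,.313,.048,1.972,-.028],[.4332,.7078,.6777]),([.979,.698,.313,.051,1.697,-.027],[.498,.8165,.628])]
def fk(q,p):
    a,h,L1,L2,d,e=p
    Rz=lambda t:R.from_euler('z',t).as_matrix(); Ry=lambda t:R.from_euler('y',t).as_matrix()
    r=Rz(q[0]); o=r@[a,0,0]+[0,0,h]; r=r@Ry(q[1]); o=o+r@[0,0,L1]; r=r@Ry(q[2]); o=o+r@[e,0,L2]
    r=r@Rz(q[3])@Ry(q[4]); o=o+r@[0,0,d]; r=r@Rz(q[5]); return o,r,o-r@[0,0,d]
P0=[.0,.35,.4,.4,.2,0]
def fit(D=D,v=False):
    s=least_squares(lambda p:np.concatenate([fk(q,p)[0]-t for q,t in D]),P0)
    if v:print(s.x.round(4),np.abs(s.fun).max())
    return s.x
E
python3 - <<'E'
from fk import *
s=bot.read_state(); D.append((s['q'],s['tool_pos'])); p=fit(D,True)
print((R.from_rotvec(s['tcp_rot']).as_matrix().T@fk(s['q'],p)[1]).round(3))
np.save("p.npy",p)
E
```

```text
6.67 [ 0.978  0.727  0.312  0.065  1.255 -0.03 ] [0.5702 0.9292 0.691 ] w 1.002 gf 0.0
[[-0.857, 0.361, 0.367], [0.514, 0.553, 0.656], [0.034, 0.751, -0.66]] F [0.5 0.5 0.7]
[0.0037 0.2732 0.5007 0.5645 0.3584 0.0026] 0.022944361124862395
[[ 0.  1. -0.]
 [-1.  0. -0.]
 [-0.  0.  1.]]
```

```bash
python3 - <<'E'
import re
s=open("fk.py").read()
s=s.replace("a,h,L1,L2,d,e=p","a,h,L1,L2,d,e,e1,b,f=p").replace("r@[0,0,L1]","r@[e1,b,L1]").replace("o=o+r@[0,0,d]; r=r@Rz(q[5]); return o,r,o-r@[0,0,d]","w=o; o=o+r@[f,0,d]; r=r@Rz(q[5]+np.pi/2).T.T; return o,r,w").replace("P0=[.0,.35,.4,.4,.2,0]","P0=[.0,.35,.4,.4,.2,0,0,0,0]")
s=s.replace("np.pi/2","-np.pi/2"); open("fk.py","w").write(s)
from fk import *
st=bot.read_state(); D.append((st['q'],st['tool_pos'])); p=fit(D,True)
for q,t in D: print((fk(q,p)[0]-t).round(4))
print((R.from_rotvec(st['tcp_rot']).as_matrix().T@fk(st['q'],p)[1]).round(3)); np.save("p.npy",p)
E
```

```text
[-0.0024  0.2514  0.513   0.5665  0.3479  0.0013  0.0013  0.0248 -0.0006] 0.00025623644371752796
[ 0.0001 -0.     -0.    ]
[ 0.0001 -0.0002  0.0001]
[-0.0001  0.     -0.    ]
[-0.0001  0.0002  0.    ]
[ 0.0002  0.0001 -0.0003]
[-0.0002  0.0001  0.0002]
[ 0.0001 -0.0001 -0.    ]
[[-1. -0. -0.]
 [-0. -1. -0.]
 [-0. -0.  1.]]
```

```bash
sed -i 's/q\[5\]+-np.pi\/2).T.T/q[5]+np.pi\/2)/' fk.py; cat > ik.py <<'E'
from fk import *
p=np.load("p.npy"); lo=np.array([-2.63,-.94,.31,-1.31,0,-2.55]); hi=np.array([2.63,2.18,2.57,4.45,2.66,2.55])
def ik(pos,rot,seeds=6,q0=None):
    best=None; rng=np.random.default_rng(0)
    for k in range(seeds):
        x0=np.clip(q0,lo+.01,hi-.01) if (k==0 and q0 is not None) else lo+(hi-lo)*rng.uniform(.1,.9,6)
        f=lambda q:(lambda o,r,w:np.r_[(o-pos)*5,R.from_matrix(r@rot.T).as_rotvec()])(*fk(q,p))
        s=least_squares(f,x0,bounds=(lo,hi),max_nfev=60)
        if best is None or s.cost<best.cost-1e-9: best=s
        if best.cost<1e-7: break
    return best.x,np.sqrt(2*best.cost)
def toolrot(beta,th,spin=0):
    a=np.array([np.sin(th)*np.cos(beta),np.sin(th)*np.sin(beta),-np.cos(th)]); y=np.array([-np.sin(beta),np.cos(beta),0])
    return R.from_rotvec(a*spin).as_matrix()@np.c_[np.cross(y,a),y,a]
E
python3 - <<'E'
from ik import *
cup=np.array([.487,-.220,0]); zg=.052
S=[np.array([.500,-.335]),np.array([.368,-.254])]
for bd in range(40,101,10):
  for td in(55,62,70):
    b,t=np.radians([bd,td]); A=toolrot(b,t)[:,2]
    G=cup+[0,0,zg]; 
    cl=1
    for L in np.linspace(.054,.3,40):
        c=G-A*L
        for s in S:
            for z in np.linspace(0,.057,8): 
                v=np.r_[s,z]-c; v-=A*(v@A); cl=min(cl,np.linalg.norm(v)-.025*(1) -.042)
    for half in(0,np.pi):
        r0=toolrot(b,t,half); q,e=ik(G+A*.019,r0)
        if e>.01: continue
        for phi in(180,150,-150,120,-120):
            R1=R.from_rotvec(A*np.radians(phi)).as_matrix(); v=R1[:,2]
            if v[2]>-.25 or abs(v[1])<.6*np.hypot(v[0],v[1]): continue
            down=-np.array([0,0,1])+v*v[2]*1; down=-(np.array([0,0,1])-v*v[2]); down/=np.linalg.norm(down)
            lip=v*(.085-zg)+down*.038
            for x in(.408,.503):
                Gp=np.array([x,.21-np.sign(v[1])*.03,.15])-lip*[1,1,1]
                q2,e2=ik(Gp+A*.019,R1@r0,q0=q)
                if e2<.01: print(bd,td,'cl',round(cl,3),int(half>0),phi,x,'v',v.round(2),'Gp',Gp.round(3),q.round(2),q2.round(2))
E
```

```text
40 55 cl 0.012 0 180 0.503 v [-0.72 -0.6  -0.34] Gp [0.517 0.252 0.197] [-1.    0.38  2.22  1.13  1.12  2.18] [ 0.17 -0.22  2.49  1.62  0.42 -0.37]
40 55 cl 0.012 0 150 0.503 v [-0.41 -0.88 -0.25] Gp [0.512 0.26  0.195] [-1.    0.38  2.22  1.13  1.12  2.18] [ 0.2  -0.22  2.5   1.65  0.4  -0.91]
40 55 cl 0.012 1 150 0.503 v [-0.41 -0.88 -0.25] Gp [0.512 0.26  0.195] [-1.    0.38  2.22  1.13  1.12 -0.96] [ 0.2  -0.22  2.5   1.65  0.4   2.23]
40 62 cl 0.003 0 180 0.503 v [-0.64 -0.53 -0.56] Gp [0.508 0.244 0.2  ] [-1.04  0.46  2.21  1.19  1.22  2.07] [ 0.11 -0.22  2.57  1.93  0.55 -0.71]
40 62 cl 0.003 0 150 0.503 v [-0.31 -0.84 -0.45] Gp [0.507 0.251 0.199] [-1.04  0.46  2.21  1.19  1.22  2.07] [ 0.14 -0.22  2.57  1.96  0.53 -1.25]
40 62 cl 0.003 1 180 0.503 v [-0.64 -0.53 -0.56] Gp [0.508 0.244 0.2  ] [-1.04  0.46  2.21  1.19  1.22 -1.07] [ 0.11 -0.22  2.57  1.93  0.55  2.43]
40 62 cl 0.003 1 150 0.503 v [-0.31 -0.84 -0.45] Gp [0.507 0.251 0.199] [-1.04  0.46  2.21  1.19  1.22 -1.07] [ 0.14 -0.22  2.57  1.96  0.53  1.89]
50 55 cl 0.021 0 180 0.503 v [-0.6  -0.72 -0.34] Gp [0.515 0.254
[... 22007 characters left out ...]
] Gp [0.517 0.252 0.197] [-0.8   0.84  1.58  0.57  1.83  1.96] [-0.13  0.38  2.02  1.11  1.51  0.18]
100 70 cl -0.031 1 180 0.408 v [ 0.11 -0.63 -0.77] Gp [0.409 0.232 0.2  ] [-0.8   0.84  1.58  0.57  1.83 -1.18] [-0.21  0.22  2.24  1.06  1.53  2.2 ]
100 70 cl -0.031 1 180 0.503 v [ 0.11 -0.63 -0.77] Gp [0.504 0.232 0.2  ] [-0.8   0.84  1.58  0.57  1.83 -1.18] [-0.17  0.36  2.04  1.08  1.53  2.26]
100 70 cl -0.031 1 150 0.408 v [ 0.57 -0.51 -0.65] Gp [0.408 0.24  0.2  ] [-0.8   0.84  1.58  0.57  1.83 -1.18] [-0.19  0.21  2.24  1.07  1.52  1.68]
100 70 cl -0.031 1 150 0.503 v [ 0.57 -0.51 -0.65] Gp [0.503 0.24  0.2  ] [-0.8   0.84  1.58  0.57  1.83 -1.18] [-0.16  0.36  2.04  1.09  1.53  1.74]
```

```bash
python3 -m creep '[[0,1,0,0,1],[0,1,0,0,1],[0,1,0,0,1],[0,1,0,0,1],[0,1,0,0,1],[0,1,0,0,1]]' >/dev/null; python3 st.py
```

```text
7.42 [ 0.973  0.678  0.312  0.076  1.104 -0.034] [0.577  0.9329 0.7876] w 1.003 gf 0.0
[[-0.857, 0.281, 0.431], [0.513, 0.411, 0.753], [0.034, 0.867, -0.497]] F [ 0.3 -0.4 -0.6]
```

```bash
python3 -m creep '[[0,0,-1,1,1],[0,0,-1,1,1],[0,0,-1,1,1],[0,0,-1,1,1],[0,0,0,1,1],[0,0,0,1,1],[0,0,0,1,1],[0,0,0,1,1],[0,0,0,1,1],[0,0,0,1,1],[0,0,0,1,1],[0,0,0,1,1],[0,0,0,1,1],[0,0,0,1,1],[0,0,0,1,1],[0,0,0,0.3,1]]' >/dev/null; python3 st.py
cat > go.py <<'E'
# usage: go.py x y z [x y z ...] : TCP waypoints -> tool-axis shifts in units of 50 mm, and IK check along
import sys; from ik import *
s=bot.read_state(); r=R.from_rotvec(s['tcp_rot']).as_matrix(); c=s['tool_pos']; q=s['q']
for w in np.array(sys.argv[1:],float).reshape(-1,3):
    d=r.T@(w-c)/.05; n=int(np.ceil(np.linalg.norm(d)/1.1)); es=[]
    for k in range(1,6): q,e=ik(c+(w-c)*k/5,r,seeds=1,q0=q); es.append(round(e,3))
    print(w,d.round(3),'rows',n,'each',(d/n).round(3),es,q.round(2)); c=w
E
python3 - <<'E'
from h import *
r=R.from_rotvec(bot.read_state()['tcp_rot']).as_matrix(); A=r[:,2]
G=np.array([.487,-.22,.052])+A*.019; print(G.round(4))
import subprocess
f=lambda v:[str(round(x,4)) for x in v]
print(subprocess.run(["python3","go.py","0.5","0.3","0.5",*f(G+[0,0,.2]),*f(G)],capture_output=True,text=True).stdout)
E
```

```text
9.43 [0.951 0.307 0.66  0.096 1.128 1.479] [0.4907 0.7822 0.8871] w 1.003 gf 0.0
[[0.246, 0.868, 0.431], [0.432, -0.496, 0.753], [0.868, 0.001, -0.497]] F [-0.7 -0.7  0.1]
[ 0.4952 -0.2057  0.0425]
[0.5 0.3 0.5] [-10.84    4.942  -3.329] rows 12 each [-0.903  0.412 -0.277] [np.float64(0.0), np.float64(0.0), np.float64(0.0), np.float64(0.0), np.float64(0.0)] [ 0.04 -0.43  2.08  1.01  1.05  0.23]
[ 0.4952 -0.2057  0.2425] [-8.863  4.933 -5.093] rows 11 each [-0.806  0.448 -0.463] [np.float64(0.0), np.float64(0.0), np.float64(0.0), np.float64(0.0), np.float64(0.0)] [-0.98  0.24  1.95  0.89  1.59 -0.76]
[ 0.4952 -0.2057  0.0425] [-3.47  -0.004  1.99 ] rows 4 each [-0.868 -0.001  0.497] [np.float64(0.0), np.float64(0.0), np.float64(0.0), np.float64(0.0), np.float64(0.0)] [-0.98  0.55  2.    0.92  1.37 -1.04]
```

```bash
python3 -m creep '[[-0.9,0.41,-0.28,0,1],[-0.9,0.41,-0.28,0,1],[-0.9,0.41,-0.28,0,1],[-0.9,0.41,-0.28,0,1],[-0.9,0.41,-0.28,0,1],[-0.9,0.41,-0.28,0,1],[-0.9,0.41,-0.28,0,1],[-0.9,0.41,-0.28,0,1],[-0.9,0.41,-0.28,0,1],[-0.9,0.41,-0.28,0,1],[-0.9,0.41,-0.28,0,1],[-0.9,0.41,-0.28,0,1]]' >/dev/null; python3 -m creep '[[-0.8,0.45,-0.46,0,1],[-0.8,0.45,-0.46,0,1],[-0.8,0.45,-0.46,0,1],[-0.8,0.45,-0.46,0,1],[-0.8,0.45,-0.46,0,1],[-0.8,0.45,-0.46,0,1],[-0.8,0.45,-0.46,0,1],[-0.8,0.45,-0.46,0,1],[-0.8,0.45,-0.46,0,1],[-0.8,0.45,-0.46,0,1],[-0.8,0.45,-0.46,0,1]]' >/dev/null; python3 st.py; python3 - <<'E'
from h import *
c=bot.read_camera("wrist"); save(c,"wrist1.png"); print(bot.look_for("cup",c)); print(proj(c,[[.487,-.22,.085],[.487,-.22,0]]))
c=bot.read_camera("top"); im=c["pixels"][210:300,370:470].astype(int)
# bright rim fit
g=cv2.resize(c["pixels"][215:262,380:427],None,fx=10,fy=10,interpolation=cv2.INTER_CUBIC); cv2.imwrite("pics/cupcrop.png",cv2.cvtColor(g,cv2.COLOR_RGB2BGR))
E
```

```text
12.3 [-0.975  0.237  1.951  0.893  1.59  -0.752] [ 0.4968 -0.206   0.2467] w 0.997 gf 0.0
[[0.245, 0.868, 0.432], [0.436, -0.497, 0.751], [0.866, 0.004, -0.5]] F [0.9 0.5 0.6]
[{'bbox': [302.5, 344.9, 339.1, 354.5], 'score': 0.69}]
[[319.19060728 393.68980928]
 [319.45426993 416.27787246]]
```

View pics/wrist1.png

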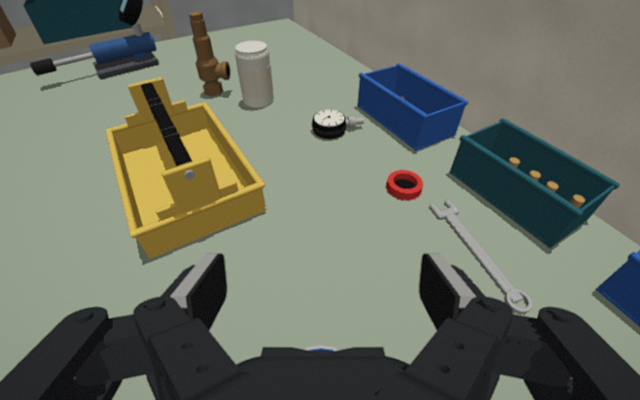

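View pics/cupcrop.png

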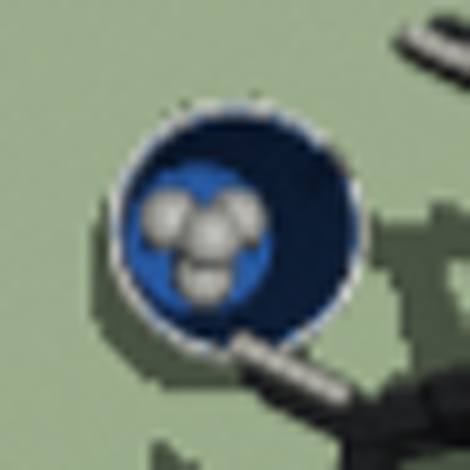

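The wrist view shows the tray ahead at (185,165), with the fingers symmetric and the cup hidden below the gripper. In the top crop the rim circle is centred at full-picture (403.6,237.3). The two dark pads stand above it.

```bash
python3 - <<'E'
from h import *
import subprocess
c=bot.read_camera("top"); C=onz(c,[(403.55,237.3)],.085)[0]; print(C)
r=R.from_rotvec(bot.read_state()['tcp_rot']).as_matrix(); A=r[:,2]
G=np.array([C[0],C[1],.052])+A*.016; f=lambda v:[str(round(x,4)) for x in v]
print(subprocess.run(["python3","go.py",*f(G+[0,0,.085]),*f(G)],capture_output=True,text=True).stdout)
E
```

```text
[ 0.48603006 -0.22027888  0.085     ]
[ 0.4929 -0.2082  0.129 ] [-2.092 -0.033  1.09 ] rows 3 each [-0.697 -0.011  0.363] [np.float64(0.0), np.float64(0.0), np.float64(0.0), np.float64(0.0), np.float64(0.0)] [-0.98  0.4   2.    0.9   1.46 -0.92]
[ 0.4929 -0.2082  0.044 ] [-1.474 -0.002  0.848] rows 2 each [-0.737 -0.001  0.424] [np.float64(0.0), np.float64(0.0), np.float64(0.0), np.float64(0.0), np.float64(0.0)] [-0.98  0.55  2.    0.91  1.37 -1.04]
```

```bash
python3 -m creep '[[-0.7,-0.01,0.36,0,1],[-0.7,-0.01,0.36,0,1],[-0.69,-0.01,0.36,0,1],[0,0,0,0,1]]'; python3 -m creep '[[-0.37,0,0.21,0,1],[-0.37,0,0.21,0,1]]'; python3 -m creep '[[-0.37,0,0.21,0,1],[-0.36,0,0.21,0,1],[0,0,0,0,1]]'; python3 st.py
```

```text
time: 13.0
tool_pos: [0.4919, -0.2054, 0.1288]
tcp_rot: [-2.035, -1.181, -1.177]
wrist_force: [1.2, 0.7, 0.6]
width: 0.999
grip_force: 0.0
time: 13.25
tool_pos: [0.4935, -0.2088, 0.0877]
tcp_rot: [-2.039, -1.188, -1.18]
wrist_force: [-0.0, 0.3, -0.1]
width: 1.002
grip_force: 0.0
time: 13.62
tool_pos: [0.4919, -0.207, 0.0432]
tcp_rot: [-2.036, -1.179, -1.178]
wrist_force: [0.5, -0.2, -0.0]
width: 0.995
grip_force: 0.0
13.62 [-0.983  0.55   2.004  0.913  1.371 -1.038] [ 0.4919 -0.207   0.0432] w 0.995 gf 0.0
[[0.249, 0.868, 0.429], [0.431, -0.496, 0.754], [0.868, -0.003, -0.497]] F [ 0.5 -0.2 -0. ]
```

No contact. Now close, then lift slightly.

```bash
python3 -m creep '[[0,0,0,0,0.5],[0,0,0,0,0.5],[0,0,0,0,0.5],[0,0,0,0,0.5],[0,0,0,0,0.5],[0,0,0,0,0.5]]' 50; python3 -m creep '[[0.35,0,-0.2,0,0.5],[0.35,0,-0.2,0,0.5],[0.7,0,-0.4,0,0.5],[0.7,0,-0.4,0,0.5],[0.7,0,-0.4,0,0.5],[0,0,0,0,0.5]]'; python3 st.py; python3 - <<'E'
from h import *
c=bot.read_camera("scene"); im=c["pixels"][100:260,170:330]; cv2.imwrite("pics/lift.png",cv2.cvtColor(cv2.resize(im,None,fx=3.5,fy=3.5),cv2.COLOR_RGB2BGR))
E
```

```text
time: 14.38
tool_pos: [0.4931, -0.2085, 0.0458]
tcp_rot: [-2.037, -1.184, -1.181]
wrist_force: [-1.4, -1.7, 4.2]
width: 0.794
grip_force: 54.7
time: 15.12
tool_pos: [0.4939, -0.2089, 0.2104]
tcp_rot: [-2.04, -1.192, -1.182]
wrist_force: [-0.2, 0.3, -3.9]
width: 0.79
grip_force: 56.4
15.12 [-0.982  0.283  1.972  0.888  1.55  -0.812] [ 0.4939 -0.2089  0.2104] w 0.79 gf 56.4
[[0.242, 0.868, 0.433], [0.44, -0.496, 0.749], [0.865, 0.009, -0.502]] F [-0.2  0.3 -3.9]
```

View pics/lift.png

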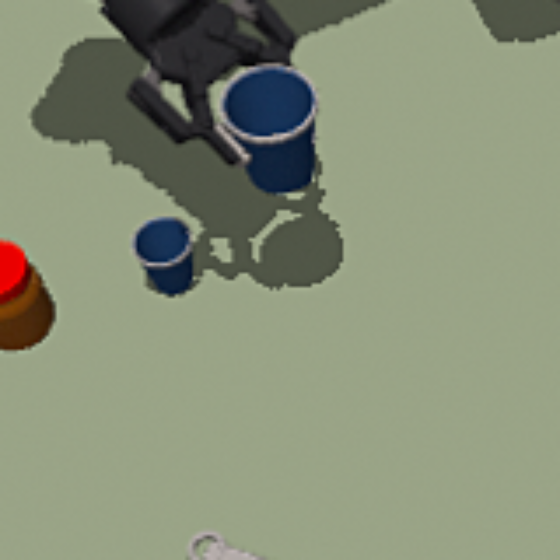

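```bash
python3 - <<'E'
from h import *
import subprocess
s=bot.read_state(); r=R.from_rotvec(s['tcp_rot']).as_matrix(); A=r[:,2]
for ph in(110,125,140,150,155):
    R1=R.from_rotvec(A*np.radians(ph)).as_matrix(); v=R1[:,2]; dn=-(np.array([0,0,1])-v*v[2]); dn/=np.linalg.norm(dn)
    lip=v*.033+dn*.038; print(ph,v.round(2),lip.round(3),round(np.degrees(np.arccos(v[2]))))
    if ph==140: T=np.array([.503,.235,.152])-lip+A*.016
f=lambda v:[str(round(x,4)) for x in v]
print(subprocess.run(["python3","go.py",.47.__str__(),"0.02","0.27",*f(T)],capture_output=True,text=True).stdout)
E
```

```text
110 [ 0.41 -0.91 -0.  ] [ 0.014 -0.03  -0.038] 90
125 [ 0.27 -0.95 -0.18] [ 0.007 -0.025 -0.043] 100
140 [ 0.1  -0.94 -0.32] [ 0.002 -0.019 -0.047] 109
150 [-0.03 -0.92 -0.4 ] [-0.    -0.015 -0.048] 113
155 [-0.1  -0.9  -0.43] [-0.001 -0.014 -0.048] 115
[0.47 0.02 0.27] [ 2.959 -2.654  2.601] rows 5 each [ 0.592 -0.531  0.52 ] [np.float64(0.0), np.float64(0.0), np.float64(0.0), np.float64(0.0), np.float64(0.0)] [-0.71 -0.14  2.3   1.03  1.43 -0.6 ]
[0.5079 0.2659 0.1906] [ 0.966 -1.788  4.812] rows 5 each [ 0.193 -0.358  0.962] [np.float64(0.0), np.float64(0.0), np.float64(0.0), np.float64(0.0), np.float64(0.0)] [-0.05 -0.09  2.44  1.46  0.89 -0.61]
```

```bash
python3 -m creep '[[0.2,-0.2,0.2,0,0.5],[0.4,-0.35,0.34,0,0.5],[0.4,-0.35,0.34,0,0.5],[0.4,-0.35,0.34,0,0.5],[0.4,-0.35,0.34,0,0.5],[0.4,-0.35,0.35,0,0.5],[0.38,-0.35,0.35,0,0.5],[0.38,-0.35,0.35,0,0.5],[0.12,-0.25,0.6,0,0.5],[0.12,-0.25,0.6,0,0.5],[0.12,-0.25,0.6,0,0.5],[0.12,-0.25,0.6,0,0.5],[0.12,-0.25,0.6,0,0.5],[0.12,-0.25,0.6,0,0.5],[0.1,-0.25,0.6,0,0.5],[0.1,-0.14,0.4,0,0.5],[0,0,0.2,0,0.5],[0,0,0,0,0.5]]' ; python3 go.py 0.504 0.266 0.1906
```

```text
time: 17.42
tool_pos: [0.5017, 0.2684, 0.1877]
tcp_rot: [-2.038, -1.183, -1.175]
wrist_force: [-0.4, -0.7, -2.7]
width: 0.787
grip_force: 56.5
[0.504  0.266  0.1906] [ 0.041  0.064 -0.045] rows 1 each [ 0.041  0.064 -0.045] [np.float64(0.0), np.float64(0.0), np.float64(0.0), np.float64(0.0), np.float64(0.0)] [-0.06 -0.1   2.44  1.46  0.9  -0.61]
```

```bash
python3 -m creep '[[0.04,0.06,-0.05,1,0.5],[0,0,0,1,0.5],[0,0,0,1,0.5],[0,0,0,1,0.5],[0,0,0,1,0.5],[0,0,0,1,0.5],[0,0,0,1,0.5],[0,0,0,1,0.5],[0,0,0,1,0.5],[0,0,0,1,0.5],[0,0,0,1,0.5],[0,0,0,1,0.5],[0,0,0,1,0.5],[0,0,0,1,0.5],[0,0,0,1,0.5],[0,0,0,1,0.5],[0,0,0,1,0.5],[0,0,0,1,0.5],[0,0,0,1,0.5]]' >/dev/null; python3 -m creep '[[0,0,0,1,0.5],[0,0,0,1,0.5],[0,0,0,1,0.5],[0,0,0,1,0.5],[0,0,0,1,0.5],[0,0,0,1,0.5],[0,0,0,1,0.5],[0,0,0,1,0.5],[0,0,0,0,0.5],[0,0,0,0,0.5],[0,0,0,0,0.5],[0,0,0,0,0.5],[0,0,0,0,0.5]]'; python3 - <<'E'
from h import *
c=bot.read_camera("scene"); d=bot.read_camera("top"); f=lambda c,a,b,e,g:cv2.resize(c["pixels"][a:b,e:g],(390,300),interpolation=cv2.INTER_CUBIC)
cv2.imwrite("pics/pour.png",cv2.cvtColor(np.hstack([f(c,110,240,310,480),f(d,190,310,185,341)]),cv2.COLOR_RGB2BGR))
E
```

```text
time: 21.42
tool_pos: [0.5051, 0.2654, 0.1924]
tcp_rot: [-1.437, 1.551, 0.366]
wrist_force: [-0.5, 0.1, -2.3]
width: 0.789
grip_force: 56.8
```

View pics/pour.png

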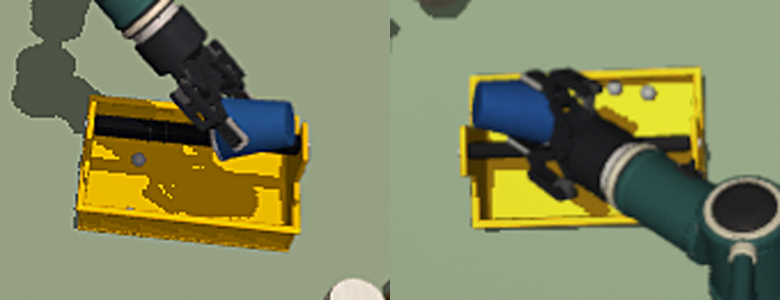

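The picture shows two balls in the far half of the tray, at top-crop (614,88) and (649,92). The others are hidden or still in the cup. I'll tip a bit more, wait, then turn back and count.

```bash
python3 -m creep '[[0,0,0,1,0.5],[0,0,0,1,0.5],[0,0,0,1,0.5],[0,0,0,0,0.5],[0,0,0,0,0.5],[0,0,0,0,0.5],[0,0,0,0,0.5],[0,0,0,0,0.5]]'; python3 -m creep '[[-0.5,0.5,-0.5,0,0.5],[-0.5,0.5,-0.5,0,0.5],[-0.5,0.5,-0.5,0,0.5],[0,0,0,0,0.5]]'; python3 st.py; python3 - <<'E'
from h import *
c=bot.read_camera("scene"); d=bot.read_camera("top")
print([(b["bbox"],b["score"]) for b in bot.look_for("ball1",d)]); print([(b["bbox"],b["score"]) for b in bot.look_for("ball1",c)])
f=lambda c,a,b,e,g:cv2.resize(c["pixels"][a:b,e:g],(390,300),interpolation=cv2.INTER_CUBIC)
cv2.imwrite("pics/pour2.png",cv2.cvtColor(np.hstack([f(c,110,240,310,480),f(d,190,310,185,341)]),cv2.COLOR_RGB2BGR))
E
```

```text
time: 22.52
tool_pos: [0.5051, 0.2653, 0.1924]
tcp_rot: [-1.204, 1.77, 0.542]
wrist_force: [-0.3, 0.3, -2.2]
width: 0.794
grip_force: 56.7
time: 23.02
tool_pos: [0.4264, 0.2711, 0.2492]
tcp_rot: [-1.203, 1.71, 0.547]
wrist_force: [0.1, -0.4, -3.3]
width: 0.789
grip_force: 56.8
23.02 [-0.084 -0.394  2.555  1.36   0.973  2.551] [0.4264 0.2711 0.2492] w 0.789 gf 56.8
[[-0.074, -0.896, 0.438], [-0.476, 0.418, 0.774], [-0.877, -0.151, -0.457]] F [ 0.1 -0.4 -3.3]
[([209.7, 215.4, 313.1, 276.1], 0.49)]
[([408.2, 113.5, 445.7, 144.0], 0.6)]
```

View pics/pour2.png

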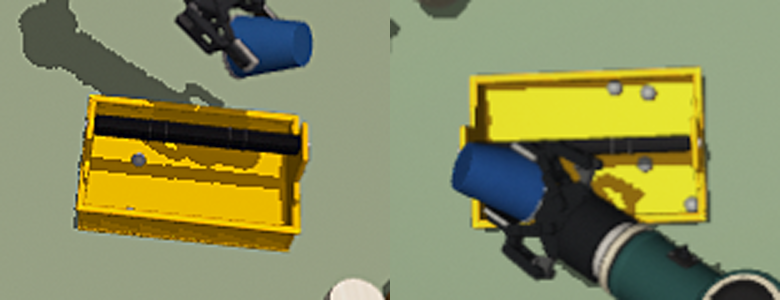

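All four balls are in the tray: top-crop (614,88), (649,92), (644,164) and (691,204). Next I'll turn the cup back upright.

```bash
python3 -m creep '[[0,0,0,-1,0.5],[0,0,0,-1,0.5],[0,0,0,-1,0.5],[0,0,0,-1,0.5],[0,0,0,-1,0.5],[0,0,0,-1,0.5],[0,0,0,-1,0.5],[0,0,0,-1,0.5],[0,0,0,-1,0.5],[0,0,0,-1,0.5],[0,0,0,-1,0.5],[0,0,0,-1,0.5],[0,0,0,-1,0.5],[0,0,0,-1,0.5],[0,0,0,-1,0.5]]'>/dev/null;  python3 -m creep '[[0,0,0,-1,0.5],[0,0,0,-1,0.5],[0,0,0,-1,0.5],[0,0,0,-1,0.5],[0,0,0,-1,0.5],[0,0,0,-1,0.5],[0,0,0,-1,0.5],[0,0,0,-1,0.5],[0,0,0,-1,0.5],[0,0,0,-1,0.5],[0,0,0,-1,0.5],[0,0,0,-1,0.5],[0,0,0,-1,0.5],[0,0,0,-1,0.5],[0,0,0,-0.7,0.5]]'>/dev/null; python3 st.py; python3 - <<'E'
from h import *
import subprocess
s=bot.read_state(); r=R.from_rotvec(s['tcp_rot']).as_matrix(); A=r[:,2]; u=r@np.array([.868,-.003,-.497]); print('cup axis',u.round(3))
T=np.array([.50,-.15,0])+u*.0515+A*.016; f=lambda v:[str(round(x,4)) for x in v]; print(T)
print(subprocess.run(["python3","go.py","0.47","0.02","0.27",*f(T+[0,0,.12]),*f(T+[0,0,.003])],capture_output=True,text=True).stdout)
E
```

```text
26.98 [-0.084 -0.388  2.552  1.361  0.972 -0.421] [0.4281 0.2711 0.249 ] w 0.792 gf 56.8
[[0.226, 0.871, 0.437], [0.398, -0.492, 0.774], [0.889, -0.001, -0.458]] F [ 0.1 -0.  -2.7]
cup axis [-0.024 -0.038  0.999]
[ 0.50576901 -0.13955465  0.04413592]
[0.47 0.02 0.27] [-1.436  3.2   -3.713] rows 5 each [-0.287  0.64  -0.743] [np.float64(0.0), np.float64(0.0), np.float64(0.0), np.float64(0.0), np.float64(0.0)] [-0.73 -0.11  2.3   1.07  1.46 -0.64]
[ 0.5058 -0.1396  0.1641] [-2.992  2.196 -1.189] rows 4 each [-0.748  0.549 -0.297] [np.float64(0.0), np.float64(0.0), np.float64(0.0), np.float64(0.0), np.float64(0.0)] [-0.9   0.31  2.08  0.97  1.47 -0.88]
[ 0.5058 -0.1396  0.0471] [-2.080e+00  2.000e-03  1.071e+00] rows 3 each [-0.693  0.001  0.357] [np.float64(0.0), np.float64(0.0), np.float64(0.0), np.float64(0.0), np.float64(0.0)] [-0.9   0.52  2.09  1.    1.35 -1.07]
```

```bash
python3 -m creep '[[-0.24,0.53,-0.62,0,0.5],[-0.24,0.53,-0.62,0,0.5],[-0.24,0.53,-0.62,0,0.5],[-0.24,0.53,-0.62,0,0.5],[-0.24,0.54,-0.62,0,0.5],[-0.24,0.54,-0.61,0,0.5],[-0.6,0.44,-0.24,0,0.5],[-0.6,0.44,-0.24,0,0.5],[-0.6,0.44,-0.24,0,0.5],[-0.6,0.44,-0.24,0,0.5],[-0.59,0.44,-0.23,0,0.5],[0,0,0,0,0.5]]'; python3 -m creep '[[-0.5,0,0.26,0,0.5],[-0.5,0,0.26,0,0.5],[-0.4,0,0.2,0,0.5],[-0.3,0,0.16,0,0.5],[0,0,0,0,0.5]]';python3 go.py 0.5058 -0.1396 0.0458
```

```text
time: 28.48
tool_pos: [0.506, -0.1421, 0.1613]
tcp_rot: [-1.997, -1.157, -1.215]
wrist_force: [-0.6, -0.0, -1.2]
width: 0.792
grip_force: 57.0
time: 29.1
tool_pos: [0.5046, -0.1385, 0.0672]
tcp_rot: [-1.994, -1.159, -1.215]
wrist_force: [0.3, -0.3, -1.7]
width: 0.789
grip_force: 57.1
[ 0.5058 -0.1396  0.0458] [-0.383  0.034  0.189] rows 1 each [-0.383  0.034  0.189] [np.float64(0.0), np.float64(0.0), np.float64(0.0), np.float64(0.0), np.float64(0.0)] [-0.9   0.52  2.09  1.    1.35 -1.07]
```

```bash
python3 -m creep '[[-0.13,0,0.06,0,0.5],[-0.12,0,0.06,0,0.5],[-0.08,0,0.04,0,0.5],[-0.05,0,0.03,0,0.5],[0,0,0,0,0.5],[0,0,0,0,0.5]]'
```

```text
time: 29.85
tool_pos: [0.5047, -0.1395, 0.0469]
tcp_rot: [-1.995, -1.161, -1.216]
wrist_force: [-0.4, 0.4, -1.2]
width: 0.794
grip_force: 57.0
```

```bash
python3 -m creep '[[-0.03,0,0.015,0,0.5],[0,0,0,0,0.5],[0,0,0,0,0.5]]';  python3 -m creep '[[-0.02,0,0.01,0,0.5],[0,0,0,0,0.5],[0,0,0,0,0.5]]'
```

```text
time: 30.22
tool_pos: [0.505, -0.139, 0.0467]
tcp_rot: [-1.992, -1.16, -1.219]
wrist_force: [0.0, 1.7, 6.1]
width: 0.793
grip_force: 56.2
time: 30.6
tool_pos: [0.5052, -0.1387, 0.0467]
tcp_rot: [-1.99, -1.16, -1.221]
wrist_force: [-0.7, 2.2, 9.8]
width: 0.794
grip_force: 55.8
```

```bash
python3 -m creep '[[0.02,0,-0.01,0,0.85],[0,0,0,0,0.95],[0,0,0,0,1],[0,0,0,0,1],[0,0,0,0,1]]' >/dev/null; python3 st.py; python3 -m creep '[[0.2,0,-0.1,0,1],[0.5,0,-0.26,0,1],[0.6,0,-0.3,0,1],[0.7,0,-0.36,0,1],[0.8,0,-0.4,0,1],[0.8,0,-0.4,0,1],[0.8,0,-0.4,0,1]]'; python3 - <<'E'
from h import *
c=bot.read_camera("scene"); d=bot.read_camera("top")
f=lambda c,a,b,e,g:cv2.resize(c["pixels"][a:b,e:g],(390,300),interpolation=cv2.INTER_CUBIC)
cv2.imwrite("pics/placed.png",cv2.cvtColor(np.hstack([f(c,100,250,230,425),f(d,190,290,300,430)]),cv2.COLOR_RGB2BGR))
E
```

```text
31.23 [-0.905  0.525  2.092  1.005  1.343 -1.073] [ 0.5046 -0.1395  0.045 ] w 1.003 gf 0.0
[[0.227, 0.87, 0.438], [0.397, -0.493, 0.774], [0.889, -0.002, -0.457]] F [ 1.1 -0.1 -0.4]
time: 32.1
tool_pos: [0.5057, -0.1377, 0.2936]
tcp_rot: [-1.995, -1.162, -1.216]
wrist_force: [-0.2, -0.4, 0.3]
width: 1.0
grip_force: 0.0
```

View pics/placed.png

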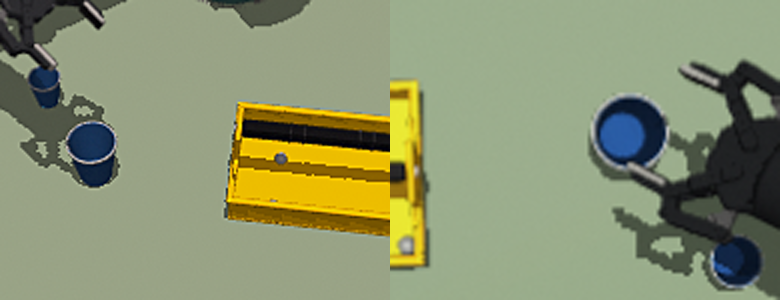

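The cup stands upright and empty at top-crop (628,132), clear of the tray. Next I need to take the lean back out. I'll use the arm's inner limit by pushing inward with the tool leaning outward, and check that it can get there.

```bash
python3 go.py 0.45 0.1 0.45 0.26 0.42 0.45 0.22 0.36 0.4
```

```text
[0.45 0.1  0.45] [ 4.382 -3.334  1.788] rows 6 each [ 0.73  -0.556  0.298] [np.float64(0.0), np.float64(0.0), np.float64(0.0), np.float64(0.0), np.float64(0.0)] [-0.59 -0.43  2.19  1.09  1.55 -0.21]
[0.26 0.42 0.45] [ 1.743 -6.46   3.261] rows 7 each [ 0.249 -0.923  0.466] [np.float64(0.0), np.float64(0.0), np.float64(0.0), np.float64(0.0), np.float64(0.0)] [ 0.83 -0.84  2.38  0.39  0.55  1.12]
[0.22 0.36 0.4 ] [-1.548 -0.113 -0.82 ] rows 2 each [-0.774 -0.057 -0.41 ] [np.float64(0.0), np.float64(0.0), np.float64(0.038), np.float64(0.092), np.float64(0.144)] [ 0.7  -0.94  2.45  0.5   0.74  0.98]
```

```bash
python3 -m creep '[[0.73,-0.55,0.3,0,1],[0.73,-0.55,0.3,0,1],[0.73,-0.55,0.3,0,1],[0.73,-0.56,0.3,0,1],[0.73,-0.56,0.3,0,1],[0.73,-0.56,0.3,0,1],[0.17,-0.65,0.33,0,1],[0.17,-0.65,0.33,0,1],[0.17,-0.65,0.33,0,1],[0.17,-0.65,0.33,0,1],[0.17,-0.65,0.33,0,1],[0.17,-0.65,0.33,0,1],[0.17,-0.65,0.33,0,1],[0.17,-0.65,0.33,0,1],[0.17,-0.65,0.33,0,1],[0.17,-0.65,0.33,0,1],[0,0,0,0,1]]' >/dev/null; python3 st.py;  python3 -m creep '[[-1,0,0,0,1],[-1,0,0,0,1],[-1,0,0,0,1],[-1,0,0,0,1],[-1,0,0,0,1],[-1,0,0,0,1]]' >/dev/null; python3 st.py
```

```text
34.33 [ 0.828 -0.842  2.389  0.414  0.552  1.103] [0.2549 0.4231 0.4446] w 1.008 gf 0.0
[[0.224, 0.876, 0.428], [0.403, -0.482, 0.778], [0.888, -0.002, -0.46]] F [-0.  -0.6  0.8]
35.08 [ 0.603 -0.945  2.571  0.597  0.715  0.822] [0.2444 0.3541 0.3163] w 1.0 gf 0.0
[[0.29, 0.875, 0.388], [0.506, -0.484, 0.714], [0.812, -0.011, -0.583]] F [-0.8  1.4 -0.2]
```

```bash
python3 -m creep '[[-1,0,0,0,1],[-1,0,0,0,1],[-1,0,0,0,1],[-1,0,0,0,1],[-1,0,0,0,1],[-1,0,0,0,1],[-1,0,0,0,1],[-1,0,0,0,1]]' >/dev/null; python3 st.py
```

```text
36.08 [-0.481 -0.945  2.571  0.729  1.591 -0.02 ] [0.2329 0.1677 0.2605] w 0.998 gf 0.0
[[0.36, 0.898, 0.253], [0.653, -0.437, 0.619], [0.666, -0.057, -0.744]] F [ 1.7 -0.2 -1.8]
```

```bash
cat > sim.py <<'E'
from ik import *
def step(q,r,c,sh,w):
    tgt=c+r@(np.array(sh)*.05)
    f=lambda x:(lambda o,rr,_:np.r_[(o-tgt)*w,R.from_matrix(rr@r.T).as_rotvec()])(*fk(x,p))
    s=least_squares(f,np.clip(q,lo+1e-4,hi-1e-4),bounds=(lo,hi),max_nfev=30); dq=np.clip(s.x-q,-.22,.22); q=q+dq
    o,rr,_=fk(q,p); return q,rr,o
def run(q,rows,w):
    o,r,_=fk(q,p); c=o
    for sh in rows: q,r,c=step(q,r,c,sh,w)
    return q,r,c
E
python3 - <<'E'
from sim import *
q0=np.array([.828,-.842,2.389,.414,.552,1.103])
qe=np.array([.973,.607,.313,.048,1.972,-.028])
for w in(1,2,4,8):
    q,r,c=run(q0,[[-1,0,0]]*6,w); q2,r2,c2=run(q,[[-1,0,0]]*8,w); q3,r3,c3=run(qe,[[0,1,0]]*6,w)
    print(w,r[:,2].round(2),c.round(2),'|',r2[:,2].round(2),c2.round(2),'|',r3[:,2].round(3),c3.round(3))
E
```

```text
1 [ 0.41  0.75 -0.52] [0.25 0.38 0.34] | [ 0.34  0.72 -0.6 ] [0.31 0.26 0.28] | [ 0.14   0.292 -0.946] [0.487 0.799 0.598]
2 [ 0.36  0.7  -0.62] [0.23 0.35 0.3 ] | [ 0.16  0.58 -0.8 ] [0.22 0.13 0.23] | [ 0.224  0.428 -0.876] [0.505 0.827 0.649]
4 [ 0.27  0.59 -0.76] [0.2  0.31 0.26] | [-0.12  0.34 -0.93] [0.1  0.02 0.18] | [ 0.347  0.625 -0.699] [0.534 0.87  0.742]
8 [ 0.17  0.52 -0.84] [0.18 0.28 0.22] | [-0.3   0.16 -0.94] [ 0.06 -0.05  0.17] | [ 0.415  0.731 -0.541] [0.553 0.898 0.808]
```

```bash
cat > srch.py <<'E'
from sim import *
s=bot.read_state(); r=R.from_rotvec(s['tcp_rot']).as_matrix(); q0=s['q']; rng=np.random.default_rng(1); out=[]
for k in range(160):
    az=np.radians(rng.uniform(-140,140)); rad=rng.uniform(.35,.9); X=np.array([rad*np.cos(az),rad*np.sin(az),rng.uniform(.3,.75)])
    if X[0]<-.15: X[2]=max(X[2],.5)
    q,e=ik(X,r,seeds=1,q0=q0)
    if e>.01: continue
    wv=np.r_[-np.cos(az),-np.sin(az),rng.uniform(-1.5,.8)]*(1 if rng.random()<.5 else -1); d=r.T@wv; d/=np.abs(d).max()
    qq,rr,cc=run(q,[d]*10,1.65)
    if cc[2]<.22 or np.hypot(*cc[:2])<.27: continue
    out.append((np.degrees(np.arccos(-rr[2,2])),X.round(2),d.round(2),rr[:,2].round(2),cc.round(2),qq.round(2)))
for o in sorted(out,key=lambda o:o[0])[:8]: print(*o)
E
timeout 500 python3 srch.py
```

```text
30.562304993032555 [-0.12 -0.39  0.51] [ 0.08  0.05 -1.  ] [ 0.21  0.46 -0.86] [-0.16 -0.54  0.69] [-1.93  0.54  0.48  0.09  2.66 -1.38]
32.489807482258605 [-0.12 -0.46  0.55] [-0.28  0.15 -1.  ] [ 0.25  0.48 -0.84] [-0.15 -0.64  0.61] [-1.89  0.75  0.31  0.18  2.64 -1.26]
33.98725237812961 [0.06 0.8  0.38] [-1.    0.52 -0.83] [ 0.27  0.49 -0.83] [-0.    0.27  0.39] [ 2.13 -0.94  2.29 -0.51  1.49  2.55]
35.583806876368094 [0.02 0.61 0.42] [ 1.   -0.37  0.  ] [ 0.26  0.52 -0.81] [0.04 1.   0.65] [ 1.6   0.72  0.31 -0.28  1.55  1.98]
35.89450303537245 [-0.07  0.75  0.46] [-1.    0.58 -0.26] [ 0.23  0.54 -0.81] [-0.    0.32  0.24] [ 1.97 -0.94  2.57 -0.5   1.1   2.55]
36.622845934445394 [0.51 0.21 0.35] [1.   0.84 0.32] [ 0.08  0.59 -0.8 ] [1.01 0.43 0.3 ] [0.2  1.09 0.31 0.6  1.51 0.82]
36.81236944217287 [0.29 0.58 0.42] [ 1.   -0.03 -0.12] [ 0.22  0.56 -0.8 ] [0.44 0.87 0.71] [1.04 0.64 0.32 0.1  1.55 1.55]
36.89237226868886 [0.16 0.5  0.46] [ 1.   -0.17  0.56] [ 0.23  0.55 -0.8 ] [0.33 1.03 0.52] [ 1.25  0.69  0.59 -0.05  1.21  1.72]
```

```bash
python3 go.py 0.4 0.0 0.42 0.3 -0.4 0.5 -0.05 -0.5 0.55; timeout 400 python3 - <<'E'
from sim import *
s=bot.read_state(); r=R.from_rotvec(s['tcp_rot']).as_matrix()
q1=np.array([-1.8,.2,1.4,.2,2.2,-1.3]); out=[]
for X in([-.05,-.5,.55],[.05,-.5,.55],[.15,-.5,.5]):
    q,e=ik(np.array(X),r,q0=q1)
    for dx in(-1,-.6,-.3,0):
        for dz in(-1,-.5):
          for dy in (0,.3):
            d=np.array([dx,dy,dz]); qq,rr,cc=run(q,[d]*18,1.65)
            out.append((round(np.degrees(np.arccos(-rr[2,2])),1),X,d,rr[:,2].round(2),cc.round(2),qq.round(2)))
for o in sorted(out,key=lambda o:o[0])[:5]: print(*o)
E
```

```text
[0.4  0.   0.42] [ 1.137  4.282 -3.6  ] rows 6 each [ 0.19   0.714 -0.6  ] [np.float64(0.0), np.float64(0.0), np.float64(0.0), np.float64(0.0), np.float64(0.0)] [-0.67 -0.37  2.03  0.7   1.69 -0.18]
[ 0.3 -0.4  0.5] [-4.879  1.605 -6.647] rows 8 each [-0.61   0.201 -0.831] [np.float64(0.0), np.float64(0.0), np.float64(0.0), np.float64(0.0), np.float64(0.0)] [-1.28  0.17  1.4   0.52  2.12 -0.65]
[-0.05 -0.5   0.55] [-3.16  -5.469 -3.755] rows 7 each [-0.451 -0.781 -0.536] [np.float64(0.0), np.float64(0.0), np.float64(0.0), np.float64(0.0), np.float64(0.0)] [-1.8   0.33  1.11  0.17  2.42 -1.24]
19.1 [-0.05, -0.5, 0.55] [-1  0 -1] [ 0.17  0.28 -0.94] [-0.33 -0.8   0.33] [-2.01  1.01  0.31  0.05  2.15 -1.48]
22.5 [-0.05, -0.5, 0.55] [-1.   0.3 -1. ] [ 0.28  0.26 -0.92] [-0.2  -0.86  0.3 ] [-1.9   1.05  0.31  0.22  2.12 -1.25]
23.2 [-0.05, -0.5, 0.55] [ 0  0 -1] [ 0.29  0.27 -0.92] [-0.15 -0.54  0.76] [-1.98  0.52  0.31  0.34  2.66 -1.17]
24.0 [-0.05, -0.5, 0.55] [-0.6  0.  -1. ] [ 0.22  0.34 -0.91] [-0.27 -0.71  0.51] [-1.99  0.84  0.31  0.1   2.4  -1.42]
24.2 [0.05, -0.5, 0.55] [-1.   0.  -0.5] [ 0.22  0.34 -0.91] [-0.27 -0.86  0.19] [-1.93  1.16  0.31  0.1   2.08 -1.4 ]
```

```bash
python3 -m creep '[[0.19,0.71,-0.6,0,1],[0.19,0.71,-0.6,0,1],[0.19,0.71,-0.6,0,1],[0.19,0.71,-0.6,0,1],[0.19,0.71,-0.6,0,1],[0.19,0.71,-0.6,0,1],[-0.54,0.18,-0.74,0,1],[-0.54,0.18,-0.74,0,1],[-0.54,0.18,-0.74,0,1],[-0.54,0.18,-0.74,0,1],[-0.54,0.18,-0.74,0,1],[-0.54,0.18,-0.74,0,1],[-0.54,0.18,-0.74,0,1],[-0.54,0.18,-0.74,0,1],[-0.54,0.18,-0.74,0,1]]' >/dev/null; python3 st.py; python3 -m creep '[[-0.45,-0.78,-0.54,0,1],[-0.45,-0.78,-0.54,0,1],[-0.45,-0.78,-0.54,0,1],[-0.45,-0.78,-0.54,0,1],[-0.45,-0.78,-0.54,0,1],[-0.45,-0.78,-0.54,0,1],[-0.45,-0.78,-0.54,0,1],[-0.7,0,-1,0,1],[-0.7,0,-1,0,1],[-0.7,0,-1,0,1],[-0.7,0,-1,0,1],[-0.7,0,-1,0,1],[-0.7,0,-1,0,1],[-0.7,0,-1,0,1],[-0.7,0,-1,0,1]]' >/dev/null; python3 st.py
```

```text
37.95 [-1.28   0.164  1.398  0.519  2.125 -0.652] [ 0.2988 -0.4002  0.5023] w 1.0 gf 0.0
[[0.36, 0.897, 0.256], [0.653, -0.438, 0.618], [0.667, -0.056, -0.743]] F [ 1.1 -0.8  0.1]
39.83 [-1.902  0.852  0.312  0.131  2.662 -1.325] [-0.1797 -0.6632  0.5432] w 1.0 gf 0.0
[[0.369, 0.891, 0.264], [0.677, -0.452, 0.58], [0.636, -0.036, -0.771]] F [-0.1  0.8 -0.3]
```

```bash
python3 -m creep '[[-0.8,0,-1,0,1],[-0.8,0,-1,0,1],[-0.8,0,-1,0,1],[-0.8,0,-1,0,1],[-0.8,0,-1,0,1],[-0.8,0,-1,0,1],[-0.8,0,-1,0,1],[-0.8,0,-1,0,1]]' >/dev/null; python3 st.py
```

```text
40.83 [-1.976  0.935  0.312  0.051  2.662 -1.455] [-0.2489 -0.6633  0.4848] w 0.998 gf 0.0
[[0.348, 0.89, 0.295], [0.63, -0.455, 0.629], [0.694, -0.032, -0.719]] F [-0.6  0.4 -0.5]
```

```bash
timeout 400 python3 - <<'E'
from sim import *
s=bot.read_state(); q=s['q']; out=[]
for dx in(-1,-.5,0,.5,1):
    for dz in(-1,-.5,0,.5):
      if dx==0 and dz==0: continue
      d=np.array([dx,0,dz]); qq,rr,cc=run(q,[d]*8,1.65); out.append((round(np.degrees(np.arccos(-rr[2,2])),1),d,rr[:,2].round(2),cc.round(2),qq.round(2)))
for o in sorted(out,key=lambda o:o[0])[:6]: print(*o)
E
```

```text
29.2 [ 1  0 -1] [ 0.25  0.42 -0.87] [-0.13 -0.44  0.75] [-1.96  0.31  0.67  0.14  2.66 -1.35]
30.7 [-1  0 -1] [ 0.23  0.45 -0.86] [-0.33 -0.74  0.35] [-2.02  1.02  0.31  0.02  2.34 -1.52]
31.3 [ 0.5  0.  -1. ] [ 0.25  0.46 -0.85] [-0.2  -0.55  0.68] [-1.98  0.58  0.45  0.09  2.66 -1.42]
34.7 [-1.   0.  -0.5] [ 0.25  0.51 -0.82] [-0.33 -0.76  0.26] [-2.01  1.12  0.31  0.01  2.31 -1.52]
34.8 [-0.5  0.  -1. ] [ 0.26  0.51 -0.82] [-0.29 -0.68  0.47] [-2.01  0.92  0.31  0.03  2.52 -1.5 ]
35.1 [ 1.   0.  -0.5] [ 0.27  0.51 -0.82] [-0.12 -0.43  0.72] [-1.95  0.27  0.82  0.14  2.66 -1.35]
```

```bash
python3 -m creep '[[0.8,0,-1,0,1],[0.8,0,-1,0,1],[0.8,0,-1,0,1],[0.8,0,-1,0,1],[0.8,0,-1,0,1],[0.8,0,-1,0,1],[0.8,0,-1,0,1],[0.8,0,-1,0,1]]' >/dev/null; python3 st.py
```

```text
41.83 [-1.965  0.571  0.312  0.144  2.662 -1.347] [-0.1776 -0.5517  0.7224] w 0.999 gf 0.0
[[0.438, 0.873, 0.213], [0.805, -0.487, 0.34], [0.4, 0.022, -0.916]] F [ 0.5 -1.   0.4]
```

```bash
python3 -m creep '[[0.5,0,-1,0,1],[0.5,0,-1,0,1],[0.4,0,-1,0,1],[0.4,0,-1,0,1]]' >/dev/null; python3 st.py;  python3 -m creep '[[0.3,0,-1,0,1],[0.3,0,-1,0,1],[0.2,0,-1,0,1]]' >/dev/null; python3 st.py
```

```text
42.33 [-1.977  0.437  0.312  0.189  2.662 -1.308] [-0.1504 -0.4889  0.7962] w 1.001 gf 0.0
[[0.464, 0.866, 0.187], [0.84, -0.497, 0.216], [0.28, 0.057, -0.958]] F [-2.   0.   0.7]
42.7 [-2.     0.356  0.312  0.22   2.662 -1.295] [-0.1376 -0.4449  0.8365] w 1.001 gf 0.0
[[0.478, 0.861, 0.173], [0.854, -0.501, 0.136], [0.204, 0.083, -0.976]] F [0.  0.6 0.4]
```

```bash
python3 go.py -0.53 -0.41 0.7; timeout 400 python3 - <<'E'
from sim import *
s=bot.read_state(); r=R.from_rotvec(s['tcp_rot']).as_matrix()
q,e=ik(np.array([-.53,-.41,.7]),r,q0=np.array([-2.45,.5,.5,0,2.4,-1.8])); print(e,q.round(2))
d=r.T@np.array([-.79,-.615,0]); d/=np.abs(d).max(); print(d.round(2))
for n in(5,8,11): qq,rr,cc=run(q,[d]*n,1.65); print(n,rr[:,2].round(3),cc.round(2),qq.round(2))
E
```

```text
[-0.53 -0.41  0.7 ] [-3.711 -7.334  1.402] rows 8 each [-0.464 -0.917  0.175] [np.float64(0.0), np.float64(0.0), np.float64(0.0), np.float64(0.012), np.float64(0.073)] [-2.52  0.58  0.31 -0.01  2.42 -2.01]
0.0734435752433144 [-2.52  0.58  0.31 -0.01  2.42 -2.01]
[-1.   -0.41 -0.24]
5 [ 0.039  0.033 -0.999] [-0.63 -0.49  0.59] [-2.51  0.71  0.31 -0.    2.17 -2.  ]
8 [-0.034 -0.024 -0.999] [-0.68 -0.53  0.55] [-2.51  0.76  0.31 -0.    2.03 -1.99]
11 [-0.116 -0.087 -0.989] [-0.73 -0.56  0.52] [-2.51  0.79  0.31  0.    1.89 -1.99]
```

```bash
python3 -m creep '[[-0.46,-0.92,0.18,0,1],[-0.46,-0.92,0.18,0,1],[-0.46,-0.92,0.18,0,1],[-0.46,-0.92,0.18,0,1],[-0.46,-0.92,0.18,0,1],[-0.46,-0.92,0.18,0,1],[-0.46,-0.92,0.18,0,1],[-1,-0.4,-0.24,0,1],[-1,-0.4,-0.24,0,1],[-1,-0.4,-0.24,0,1],[-1,-0.4,-0.24,0,1]]' >/dev/null; python3 st.py
```

```text
44.08 [-2.477  0.681  0.313  0.003  2.29  -1.955] [-0.5731 -0.4819  0.6129] w 0.998 gf 0.0
[[0.489, 0.865, 0.114], [0.862, -0.499, 0.086], [0.131, 0.056, -0.99]] F [-0.  -1.4  0.2]
```

```bash
python3 -m creep '[[-1,-0.4,-0.2,0,1],[-1,-0.4,-0.2,0,1],[-1,-0.4,-0.15,0,1],[-1,-0.4,-0.1,0,1]]' >/dev/null; python3 st.py
```

```text
44.58 [-2.48   0.778  0.313  0.006  2.091 -1.958] [-0.6529 -0.5421  0.5293] w 1.004 gf 0.0
[[0.496, 0.868, 0.035], [0.868, -0.497, 0.021], [0.035, 0.021, -0.999]] F [0.1 0.5 1.1]
```

```bash
python3 -m creep '[[-1,-0.4,-0.1,0,1],[-1,-0.4,-0.1,0,1],[0.5,0.2,0,0,1]]' >/dev/null; python3 st.py; python3 go.py -0.05 -0.65 0.5 0.45 -0.3 0.42 0.4575 0.207 0.3
```

```text
44.95 [-2.482  0.711  0.521  0.008  1.907 -1.96 ] [-0.6706 -0.5543  0.4793] w 1.001 gf 0.0
[[0.497, 0.868, 0.002], [0.868, -0.497, -0.008], [-0.006, 0.005, -1.0]] F [-1.4 -1.1 -0.7]
[-0.05 -0.65  0.5 ] [ 4.507 11.724 -0.377] rows 12 each [ 0.376  0.977 -0.031] [np.float64(0.0), np.float64(0.0), np.float64(0.0), np.float64(0.0), np.float64(0.0)] [-1.69  0.18  1.23  0.    1.73 -1.17]
[ 0.45 -0.3   0.42] [11.054  5.189  1.561] rows 12 each [0.921 0.432 0.13 ] [np.float64(0.0), np.float64(0.0), np.float64(0.0), np.float64(0.0), np.float64(0.0)] [-0.63 -0.05  1.62 -0.01  1.57 -0.11]
[0.4575 0.207  0.3   ] [ 8.887 -4.923  2.319] rows 10 each [ 0.889 -0.492  0.232] [np.float64(0.0), np.float64(0.0), np.float64(0.0), np.float64(0.0), np.float64(0.0)] [ 0.38 -0.1   1.87 -0.01  1.37  0.9 ]
```

The tool is vertical again to within 0.5°. Next I'll travel to above the tray.

```bash
python3 -m creep '[[0.38,0.98,-0.03,0,1],[0.38,0.98,-0.03,0,1],[0.38,0.98,-0.03,0,1],[0.38,0.98,-0.03,0,1],[0.38,0.98,-0.03,0,1],[0.38,0.98,-0.03,0,1],[0.38,0.98,-0.03,0,1],[0.38,0.98,-0.03,0,1],[0.38,0.98,-0.03,0,1],[0.38,0.98,-0.03,0,1],[0.38,0.98,-0.03,0,1],[0.38,0.98,-0.03,0,1]]' >/dev/null; python3 -m creep '[[0.92,0.43,0.13,0,1],[0.92,0.43,0.13,0,1],[0.92,0.43,0.13,0,1],[0.92,0.43,0.13,0,1],[0.92,0.43,0.13,0,1],[0.92,0.43,0.13,0,1],[0.92,0.43,0.13,0,1],[0.92,0.43,0.13,0,1],[0.92,0.43,0.13,0,1],[0.92,0.43,0.13,0,1],[0.92,0.43,0.13,0,1],[0.92,0.43,0.13,0,1]]' >/dev/null; python3 -m creep '[[0.81,-0.45,0.21,0,1],[0.81,-0.45,0.21,0,1],[0.81,-0.45,0.21,0,1],[0.81,-0.45,0.21,0,1],[0.81,-0.45,0.21,0,1],[0.81,-0.45,0.21,0,1],[0.81,-0.45,0.21,0,1],[0.81,-0.45,0.21,0,1],[0.81,-0.45,0.21,0,1],[0.81,-0.45,0.21,0,1],[0.81,-0.45,0.21,0,1],[0,0,0,-1,1],[0,0,0,-1,1],[0,0,0,-1,1],[0,0,0,-1,1],[0,0,0,-1,1],[0,0,0,-0.4,1]]' >/dev/null; python3 st.py; python3 - <<'E'
from h import *
c=bot.read_camera("wrist"); save(c,"wrist2.png")
P=[[.4555+s*.0125*0+x,y,.127] for y in(.08,.209,.335) for s in(0,) for x in(-.01,.01)]
print(proj(c,P).round(0).tolist())
E
```

```text
50.08 [ 0.39  -0.085  1.867 -0.011  1.376  0.37 ] [0.4586 0.211  0.2945] w 1.001 gf 0.0
[[-0.022, 1.0, -0.01], [1.0, 0.022, -0.016], [-0.016, -0.011, -1.0]] F [0.1 0.3 0.8]
[[309.0, 299.0], [327.0, 300.0], [310.0, 184.0], [330.0, 184.0], [311.0, 44.0], [334.0, 44.0]]
```

View pics/wrist2.png

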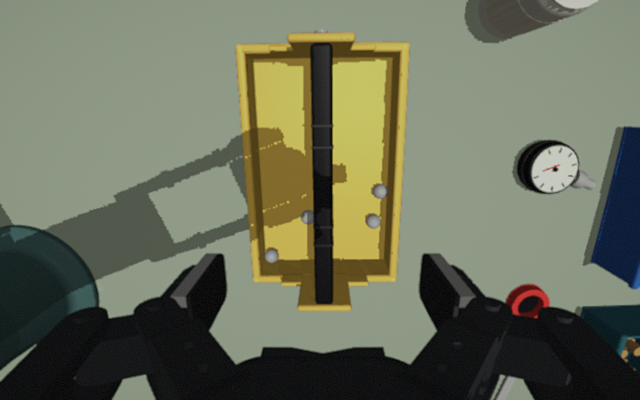

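The wrist view shows the bar in the middle at (322,184), running from row 44 to row 303 and in line with the tool x. All four balls are in the tray, at (380,191), (373,221), (307,217) and (271,256).

```bash
python3 go.py 0.458 0.207 0.096; python3 -m creep '[[0,0.02,0.7,0,1],[0,0.02,0.8,0,1],[0,0,0.8,0,1],[0,0,0.7,0,1],[0,0,0.5,0,1],[0,0,0.3,0,1],[0,0,0.15,0,1],[0,0,0,0,1]]'; python3 go.py 0.458 0.207 0.096
```

```text
[0.458 0.207 0.096] [-0.015  0.029  3.971] rows 4 each [-0.004  0.007  0.993] [np.float64(0.0), np.float64(0.0), np.float64(0.0), np.float64(0.0), np.float64(0.0)] [ 0.38  0.08  2.09 -0.01  0.99  0.37]
time: 51.12
tool_pos: [0.4591, 0.2081, 0.0974]
tcp_rot: [2.196, 2.24, -0.029]
wrist_force: [-0.3, 0.1, -0.4]
width: 0.998
grip_force: 0.0
[0.458 0.207 0.096] [-0.02  -0.023  0.029] rows 1 each [-0.02  -0.023  0.029] [np.float64(0.0), np.float64(0.0), np.float64(0.0), np.float64(0.0), np.float64(0.0)] [ 0.38  0.08  2.09 -0.01  0.99  0.37]
```

```bash
python3 -m creep '[[0,0,0,0,0.3],[0,0,0,0,0.1],[0,0,0,0,0],[0,0,0,0,0],[0,0,0,0,0],[0,0,0,0,0],[0,0,0,0,0],[0,0,0,0,0],[0,0,0,0,0]]' 60; python3 -m creep '[[0,0,-0.05,0,0],[0,0,-0.1,0,0],[0,0,-0.15,0,0],[0,0,-0.2,0,0],[0,0,-0.2,0,0],[0,0,-0.2,0,0]]'
```

```text
time: 52.25
tool_pos: [0.4591, 0.2083, 0.0978]
tcp_rot: [2.195, 2.241, -0.029]
wrist_force: [-3.1, -0.0, 5.7]
width: 0.221
grip_force: 60.0
time: 53.0
tool_pos: [0.4597, 0.2089, 0.1433]
tcp_rot: [2.195, 2.24, -0.028]
wrist_force: [-0.2, 0.3, -4.7]
width: 0.227
grip_force: 58.7
```

```bash
python3 -m creep '[[0,0,-0.2,0,0],[0,0,-0.2,0,0],[0,0,-0.2,0,0],[0,0,-0.2,0,0],[0,0,-0.2,0,0],[0,0,-0.15,0,0],[0,0,-0.1,0,0],[0,0,-0.05,0,0],[0,0,0,0,0],[0,0,0,0,0],[0,0,0,0,0],[0,0,0,0,0],[0,0,0,0,0],[0,0,0,0,0],[0,0,0,0,0],[0,0,0,0,0]]'; python3 - <<'E'
from h import *
c=bot.read_camera("scene"); d=bot.read_camera("top")
f=lambda c,a,b,e,g:cv2.resize(c["pixels"][a:b,e:g],(390,300),interpolation=cv2.INTER_CUBIC)
cv2.imwrite("pics/end.png",cv2.cvtColor(np.hstack([f(c,70,250,230,464),f(d,180,310,190,430)]),cv2.COLOR_RGB2BGR))
E
```

```text
time: 55.0
tool_pos: [0.4601, 0.2099, 0.2073]
tcp_rot: [2.195, 2.241, -0.029]
wrist_force: [0.2, 0.5, -4.3]
width: 0.225
grip_force: 58.8
```

View pics/end.png

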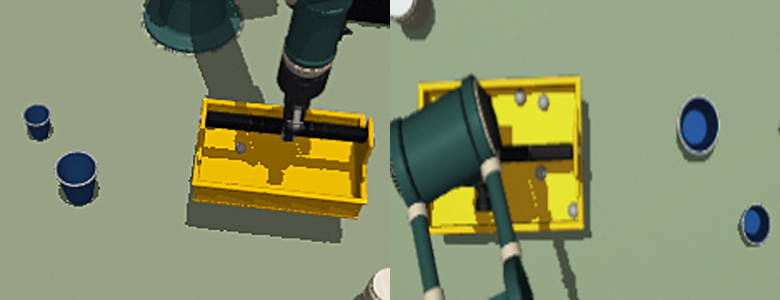

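The tray hangs level about 11 cm up with all four balls in it, at top-crop (520,97), (543,102), (540,172) and (572,210). The cup stands clear at (697,126).

```bash
python3 -c "
from workcell import bot
print(bot.finish_job())"
```

```text
the job is handed in; nothing more can be done
None
```

The job is handed in with no verdict returned: the last pictures and readings show all four balls in the tray, the tray held still and level by its handle about 11 cm up, and the empty cup standing upright, let go and clear of it; joints 2, 3, 5 and 6 touched their range limits, reading at most 0.005 rad past the listed values.

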